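# Load the syringe-label stand and present its keeper arm

### The arm

A 6-joint arm with a two-finger parallel gripper is mounted at the origin on a cart in front of the work surface, level with it; the furniture and walls round the work are solid. World frame = base frame: x ahead of the robot, y to its left, z up, the work surface at z = 0. Lengths are in m, angles in degrees, forces in N, time in s.
With the tool pointing down it reaches from about 0.4 to 0.825 m from the base axis. Payload 7 kg.
Tool frame: the origin (TCP) lies on the centre line of the jaws, within the pads' length; the fingertips stand 22 mm ahead of it and the grasp point (between the pads) lies 3 mm ahead of it; z points along the fingers, y is the line along which they close (so a half turn about z gives the same grasp; the last joint's range is limited). The gripper opens to 88 mm and grips with 3 to 60 N. Pads are 19 mm wide; open, the fingers measure 130 mm over their backs; the gripper's body (78 mm by 193 mm) begins 47 mm behind the grasp point.
Start: joints at [-49.956, 20.546, 0.682, 0, -70.136, -16.507], TCP at [0.27, -0.619, 0.249] pointing down, gripper open.
Joint ranges: [-176.03, 176.03], [-82.01, 121.73], [-58.28, 71.71], [-173.87, 95.51], [-174.79, -0.11], [-173.66, 173.66]. Speed limits (degrees/s): [136.94, 136.94, 172.46, 180, 180, 180].

### API

Orientations are given as [roll, pitch, yaw] about the fixed x, y, z axes, in that order (R = Rz(yaw) Ry(pitch) Rx(roll)).
In Python, from plant import get_state, cams, r gives the robot as it stands.
- The arm moves only by the tool apply_moves, never from a script. Its argument "targets" is a list of rows, each an object with "dp": the shift along the world's x, y, z in m, a list of three; "yaw": the turn about the world's z in degrees. In form: [{"dp": [x, y, z], "yaw": yaw}, ...]. A call has 1 to 20 rows; each row is the pose to reach, as a shift and turn from the pose commanded when the call began; what a row does not reach only later rows make up. A row lasts 1/12 s, in which the tool goes at most 41.7 mm and 7.16 degrees, less where a joint would pass 70% of its speed; a pose out of reach is approached as far as the arm can. A call with a gripper value outside its range is refused whole. "grip" is the gripper command: -1 is fully open, 1 is shut, values between are in proportion, set as the call begins (left out, the last holds). The fingers move at their own pace and stop on an object; "squeeze" is the grip in N (left out, the last holds). Time passes only in rows, so rows that repeat a pose let the fingers close. It gives the time, the measured TCP pose, the force, the opening and the grip force at its end, in the units of the state.
- get_state(): the state, without advancing time (a new reading comes with each control period).
- cams.capture(name): name is "scene" or "top"; returns a dict with "image" (480x640x3 uint8, red, green, blue), "range_z" (480x640 float32, m along the optical axis (not along the pixel's ray), 0 where there is no reading), "fx", "fy", "cx", "cy" (pixels), "k1" (the pictures are not rectified: a ray, as slopes to the right and down, at radius r is drawn at 1 + k1 r^2 times it, then the intrinsics apply), "R" (3x3) and "t" (3): a world point X has camera coordinates R X + t. Camera axes: x right, y down, z forward; pixel columns grow to the right and rows downward; lengths in m; the calibration is good to about 2 mm. A picture is of the moment at which its call begins.
- r.close_job(): hands the job in; it is judged then, once.
The state is a dict: "time_s": time; "joints": joint angles; "qd": joint speeds; "joint_torque": joint torques, N m; "tcp_pos": TCP position; "eef_rot": TCP orientation; "contact_force": force on the tool from outside, world axes, zero at the start; "moment": the same for the moment, N m; "gripper_width": finger opening in m; "gripper_force": force on a finger pad.
Only numpy, scipy, OpenCV 4.12 (cv2) and the standard library are available. Lean on these libraries where they do the work, as an engineer would, in place of code of your own. Each camera call takes 0.05 s, during which the arm holds its last target. There are 200 camera calls.

### The job

Load the label stand: set the white label roll fully down on the stand's spindle and let go of it. Then lift the blue cast keeper arm by its balance point (the yellow band) and hold it level above the loaded stand, ready to be lowered: eye centred over the spindle, bar lined up over the forked rest post, the eye about 3 cm clear of the spindle's tip and the arm touching nothing but the gripper. Finish while still holding it there, and leave the other things on the worktop where they are.

Things in the scene. Friction and masses are not known exactly. Their poses are not given: they have to be found in the camera images.
- label_stand: Grey label stand, fixed. Origin: on the worktop on the spindle's axis; x points from spindle to forked rest post, z up. Base plate 165 x 84 mm, 12 mm thick, from x = -45 to +120 mm. Seat disc 42 mm wide round the spindle; its top, where the roll rests, is 15 mm above the worktop. Fingers that close along the stand's y keep clear of the post.
- spindle_tip (a point): Top of the stand's upright round steel spindle, on its axis, 95 mm above the worktop. The spindle is 16 mm in diameter and tapers over its last 12 mm.
- rest_fork (a point): Bottom of the slot of the stand's forked rest post, 80 mm from the spindle along the stand's x, 79 mm above the worktop. Pillar 12 mm thick; fork 34 mm wide along y, open upward, prongs ending 91 mm above the worktop.
- label_roll: White label roll on a brown cardboard core, standing upright on the worktop: 50 mm outer diameter, 50 mm high, through hole 22 mm in diameter, about 0.12 kg, rigid. Origin: centre of its underside; z up along the hole. Seated, its underside is 15 mm above the worktop.
- keeper_arm: Blue cast keeper arm lying on the worktop, about 0.5 kg, 231 mm along its x. Origin: on its underside between the ends; z up. Straight bar 14 mm wide (y), 14 to 30 mm above the underside, free below, with an eye at its -x end and a dark round weight (45 mm wide, 47 mm high, centre x = +98.5 mm) at its +x end. At the end its x must point the same way as the stand's x (eye over spindle).
- keeper_eye (a point): Centre of the lower mouth of the keeper arm's eye: x = -93 mm, y = 0, at the height of the arm's underside. The eye is 34 mm wide and 34 mm high with an upright through hole of 20 mm.
- keeper_balance (a point): Balance point (centre of mass) of the keeper arm: on the bar at x = +50 mm, y = 0, 22 mm above the underside, in the middle of a yellow band 26 mm long. The weight begins at x = +76 mm.
- marker: Bystander: white marker pen with black cap, lying, 135 x 17 mm. Origin at its underside. Leave alone.
- dosimeter: Bystander: blue finger dosimeter, 52 x 36 x 9 mm. Origin at its underside. Leave alone.
- big_vial: Bystander: white vial with red cap, 28 mm diameter, 57 mm high. Origin at its underside. Leave alone.
- calculator: Bystander: black pocket calculator lying flat, 112 x 68 x 13 mm. Origin at its underside. Leave alone.
Not all that is in view belongs to the job. There is more than one size of the label_stand; the one meant has the size given above.

How it is judged (in metres and radians):
On the way, in this order (a step that is already met when the one before it is completed fails the run):
1. the label roll is fully down on the spindle and let go, the keeper arm not yet lifted (horizontal distance between label_roll and label_stand below 0.006 m and z of label_roll in the frame of label_stand between 0.01 and 0.019 m and angle between label_roll's own z axis and vertical below 0.08 rad and contact force between the fingers and label_roll below 0.1 N and height (world z) of keeper_arm below 0.01 m), for 0.2 s.
2. the keeper arm is held clear of the worktop by its balance point, about level (angle between keeper_arm's own z axis and vertical below 0.14 rad and x of the grasp point in the frame of keeper_arm between 0.025 and 0.075 m and contact force between the fingers and keeper_arm above 2 N and height (world z) of each of keeper_eye, keeper_arm above 0.03 m), for 0.2 s.
At the end, for the whole second after the job is handed in: Roll seated (6 mm of axis, 4 mm of seat, 0.08 rad upright), untouched; arm still, gripped (>2 N) within 25 mm of balance, level to 0.10 rad, eye within 12 mm of spindle axis and 10-55 mm above its tip, bar within 0.12 rad of the line to the post and on that side, off stand and roll (horizontal distance between label_roll and label_stand below 0.006 m and z of label_roll in the frame of label_stand between 0.01 and 0.019 m and angle between label_roll's own z axis and vertical below 0.08 rad and x of the grasp point in the frame of keeper_arm between 0.025 and 0.075 m and contact force between the fingers and keeper_arm above 2 N and contact force between the fingers and label_roll below 0.1 N and angle between keeper_arm's own z axis and vertical below 0.1 rad and horizontal distance between keeper_eye and spindle_tip below 0.012 m and height (world z) of keeper_eye between 0.105 and 0.15 m and angle between the x axis of keeper_arm and the x axis of label_stand, either way round below 0.12 rad and x of keeper_balance in the frame of label_stand above 0.1 m and contact force between keeper_arm and label_stand below 0.02 N and contact force between keeper_arm and label_roll below 0.02 N and linear speed of keeper_arm below 0.02 m/s and angular speed of keeper_arm below 0.15 rad/s); the arm keeps its last pose, push and grip.
It fails at once if the marker pen is pushed more than 3 cm (distance of marker from where it was at the start of the episode above 0.03 m).
It fails at once if the finger dosimeter is pushed more than 3 cm (distance of dosimeter from where it was at the start of the episode above 0.03 m).
It fails at once if the vial with the red cap is pushed more than 3 cm or knocked over (distance of big_vial from where it was at the start of the episode above 0.03 m or angle between big_vial's own z axis and vertical above 0.5 rad).
It fails at once if the pocket calculator is pushed more than 3 cm (distance of calculator from where it was at the start of the episode above 0.03 m).
It also fails if it takes over 67 s, if anything falls off the work surface, if the arm or the gripper's body presses on something with over 40 N, if the wrist force passes 120 N, or if a joint passes its speed limit or range.

## Working session

There is one attempt and no reset: what is moved stays moved. The work goes in short steps, Python scripts to look and compute and a tool call to move; the robot and the scene stay as the last step left them, time stands still between calls to the robot, and variables do not carry over. Pictures are saved under pics/ and viewed, at most 10 in all, crops included, and the job is handed in when it is done.

Besides the shell and the picture viewer there is one more tool, called after "Emit:" as name([rows], argument=value, ...), one row to a line, values as JSON. apply_moves: Moves the arm, as the interface text tells. Its arguments: {"type":"object","properties":{"targets":{"type":"array","items":{"type":"object","properties":{"dp":{"type":"array","items":{"type":"number"}},"yaw":{"type":"number"}}}},"grip":{"type":"number"},"squeeze":{"type":"number"}},"required":["targets"]}

```bash
mkdir -p pics; cat > h.py <<'E'
import numpy as np, cv2
from plant import get_state, cams, r
def cap(n):
    c=cams.capture(n); np.savez(f'{n}.npz',**{k:np.array(v) for k,v in c.items()}); return c
def load(n): return dict(np.load(f'{n}.npz'))
def rays(c,uv):
    K=np.array([[c['fx'],0,c['cx']],[0,c['fy'],c['cy']],[0,0,1]],float)
    return cv2.undistortPoints(np.array(uv,float).reshape(-1,1,2),K,np.array([float(c['k1']),0,0,0])).reshape(-1,2)
def at_z(c,uv,z):
    s=rays(c,uv); d=np.c_[s,np.ones(len(s))]@c['R']; o=-c['R'].T@c['t']
    return o+d*((z-o[2])/d[:,2])[:,None]
def cloud(c):
    v,u=np.mgrid[0:480,0:640]; s=rays(c,np.c_[u.ravel(),v.ravel()]); z=c['range_z'].ravel()
    P=(np.c_[s*z[:,None],z]-c['t'])@c['R']; P[z==0]=np.nan
    return P.reshape(480,640,3)
E
python3 - <<'E'
from h import *
for n in('scene','top'):
    c=cap(n); cv2.imwrite(f'pics/{n}0.png',c['image'][:,:,::-1]); print(n,c['fx'],c['k1'],-c['R'].T@c['t'])
print(get_state())
E
```

```text
scene 569.9146367681448 0.061104401899665546 [0.21223022 0.7391639  0.87762072]
top 610.4863160557351 -0.06528299832333126 [ 0.37841657 -0.00548148  1.2881378 ]
{'time_s': 0.1, 'joints': array([-4.99555883e+01,  2.05871819e+01,  6.39905951e-01, -1.38907720e-02,
       -7.01361009e+01, -1.65080786e+01]), 'qd': array([ 0.13263678, -0.09834532,  0.28606406,  0.1751221 , -0.02303087,
        0.01483696]), 'joint_torque': array([-2.34086037e-03, -5.84162092e+01,  2.93751651e+01,  7.01562613e+00,
        1.01265500e-02, -6.94163600e-05]), 'tcp_pos': array([ 0.26936631, -0.61849974,  0.24773684]), 'eef_rot': array([ 1.79916349e+02, -1.11725308e-02, -1.56468388e+02]), 'contact_force': array([ 0.83943898, -0.33848956,  0.08798168]), 'moment': array([ 0.05762658,  0.00391257, -0.01449177]), 'gripper_force': 0.0, 'gripper_width': 0.08769536471336323}
```

View pics/top0.png

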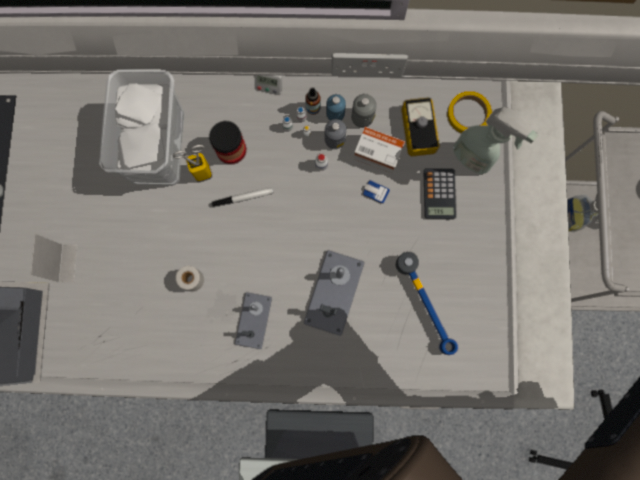

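View pics/scene0.png

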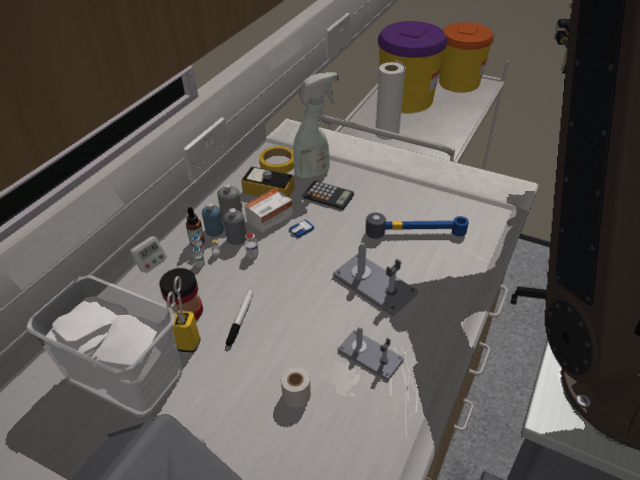

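Top view: roll at (188,278), large stand with its seat at (341,274) and fork near (328,312), small decoy stand at (253,320). The keeper's weight is at (407,263), its band at (418,284) and its eye at (449,346). I'll measure these from an enlarged crop and the depth cloud.

```bash
python3 - <<'E'
from h import *
c=load('top'); P=cloud(c)
im=c['image'][235:365,290:470,::-1]
cv2.imwrite('pics/c1.png',cv2.resize(im,None,fx=4.4,fy=4.4,interpolation=cv2.INTER_CUBIC))
for n in('top','scene'):
    c=load(n);P=cloud(c);X,Y,Z=P[...,0],P[...,1],P[...,2]
    def show(nm,m):
        q=P[m]; print(n,nm,len(q),np.round(np.nanmean(q,0),4) if len(q) else '',np.round((q.min(0)+q.max(0))/2,4) if len(q) else '',np.round(np.ptp(q,0),3) if len(q) else '')
    ws=at_z(load('top'),[[188,278],[341,274],[328,312],[407,263],[449,346],[418,284]],0.03)
    if n=='top': print(np.round(ws,3))
    near=lambda i,rad:np.hypot(X-ws[i,0],Y-ws[i,1])<rad
    show('rolltop',near(0,.06)&(Z>.042)&(Z<.06))
    show('spindle',near(1,.06)&(Z>.055)&(Z<.11))
    show('fork',near(2,.035)&(Z>.055)&(Z<.11))
    show('weight',near(3,.05)&(Z>.04)&(Z<.055))
    show('eye',near(4,.04)&(Z>.026)&(Z<.042))
    show('base',near(1,.2)&(Z>.008)&(Z<.014)&(Y>-.12)&(Y<.06))
    m=(Z>.008)&(Z<.014)&near(1,.15)&(Y>-.12)&(Y<.05)
    rc=cv2.minAreaRect(P[m][:,:2].astype(np.float32)*1000) if m.sum()>5 else None; print(rc)
E
```

```text
[[ 0.514  0.279  0.03 ]
 [ 0.532 -0.039  0.03 ]
 [ 0.453 -0.014  0.03 ]
 [ 0.559 -0.176  0.03 ]
 [ 0.39  -0.262  0.03 ]
 [ 0.515 -0.199  0.03 ]]
top rolltop 374 [0.513  0.2761 0.049 ] [0.5136 0.2765 0.0489] [0.048 0.049 0.013]
top spindle 60 [ 0.5293 -0.035   0.0835] [ 0.5302 -0.035   0.0772] [0.014 0.014 0.042]
top fork 110 [ 0.4539 -0.0133  0.0818] [ 0.4534 -0.0127  0.0835] [0.018 0.033 0.028]
top weight 317 [ 0.5589 -0.1756  0.0441] [ 0.5591 -0.1751  0.047 ] [0.042 0.043 0.014]
top eye 215 [ 0.3977 -0.2587  0.032 ] [ 0.4001 -0.2595  0.0328] [0.053 0.038 0.013]
top base 2135 [ 0.499  -0.0273  0.0111] [ 0.5324 -0.0424  0.011 ] [0.384 0.155 0.006]
((494.8079833984375, -25.160030364990234), (83.72931671142578, 164.71881103515625), 73.85432434082031)
scene rolltop 553 [0.5145 0.278  0.049 ] [0.5157 0.2766 0.048 ] [0.049 0.05  0.012]
scene spindle 122 [ 0.5322 -0.0331  0.0773] [ 0.5336 -0.0349  0.0776] [0.015 0.017 0.045]
scene fork 164 [ 0.456  -0.0126  0.0796] [ 0.457  -0.0121  0.0757] [0.019 0.036 0.04 ]
scene weight 219 [ 0.5609 -0.1741  0.0449] [ 0.562  -0.1776  0.0454] [0.045 0.047 0.01 ]
scene eye 188 [ 0.3968 -0.2586  0.0318] [ 0.4001 -0.2608  0.0319] [0.053 0.043 0.012]
scene base 1550 [ 0.4997 -0.0209  0.0119] [ 0.5661 -0.0418  0.011 ] [0.319 0.155 0.006]
((497.814208984375, -26.061134338378906), (87.58070373535156, 167.7843475341797), 73.87263488769531)
```

View pics/c1.png

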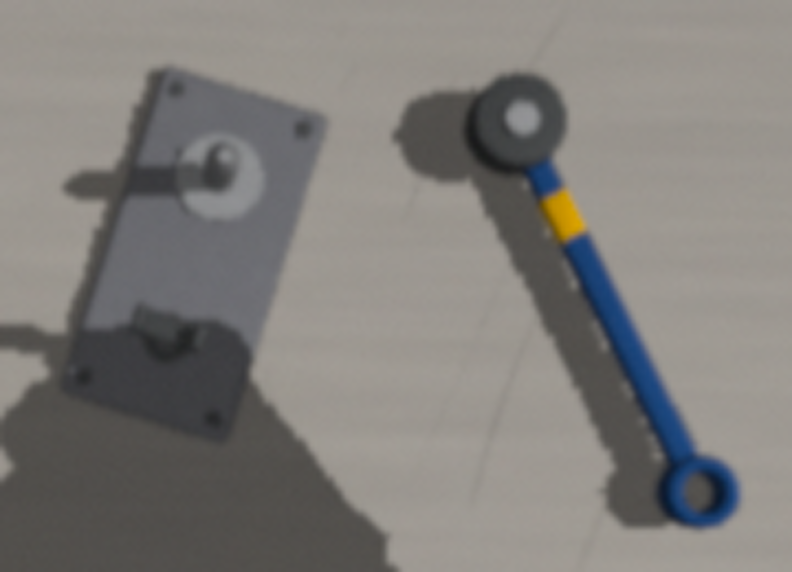

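The base measures about 84×165 mm, so it is the right stand.

- **Stand:** spindle ≈ (0.5315, -0.0355), heading ≈ 163.9°.
- **Roll:** ≈ (0.5145, 0.277).
- **Keeper:** weight ≈ (0.560, -0.1755), eye ≈ (0.390, -0.2615), heading ≈ 27°.

Next I move over to the roll.

Emit:
apply_moves([
  {"dp": [0.01,0.03,0],"yaw": 5},
  {"dp": [0.02,0.07,0],"yaw": 11},
  {"dp": [0.03,0.11,0],"yaw": 18},
  {"dp": [0.04,0.15,0],"yaw": 25},
  {"dp": [0.05,0.19,0],"yaw": 32},
  {"dp": [0.06,0.23,0],"yaw": 39},
  {"dp": [0.07,0.27,0],"yaw": 46},
  {"dp": [0.08,0.31,0],"yaw": 53},
  {"dp": [0.09,0.35,0],"yaw": 60},
  {"dp": [0.1,0.39,0],"yaw": 67},
  {"dp": [0.11,0.43,0],"yaw": 74},
  {"dp": [0.12,0.47,0],"yaw": 81},
  {"dp": [0.13,0.51,0],"yaw": 88},
  {"dp": [0.14,0.55,0],"yaw": 95},
  {"dp": [0.155,0.59,0],"yaw": 102},
  {"dp": [0.17,0.63,0],"yaw": 109},
  {"dp": [0.18,0.67,0],"yaw": 116},
  {"dp": [0.19,0.71,0],"yaw": 123},
  {"dp": [0.205,0.745,0],"yaw": 130},
  {"dp": [0.215,0.775,0],"yaw": 135},
], grip=-1)

```text
time_s: 1.77
tcp_pos: [0.485, 0.159, 0.2484]
eef_rot: [-180.0, -0.0, -21.0]
contact_force: [1.1, -1.2, 0.7]
gripper_width: 0.0876
gripper_force: 0.0
```

Emit:
apply_moves([
  {"dp": [0.01,0.04,0],"yaw": 3},
  {"dp": [0.02,0.08,0],"yaw": 5.3},
  {"dp": [0.028,0.11,-0.02],"yaw": 5.3},
  {"dp": [0.029,0.12,-0.05],"yaw": 5.3},
  {"dp": [0.029,0.12,-0.08],"yaw": 5.3},
  {"dp": [0.029,0.12,-0.1],"yaw": 5.3},
  {"dp": [0.029,0.12,-0.1],"yaw": 5.3},
  {"dp": [0.029,0.12,-0.1],"yaw": 5.3},
  {"dp": [0.029,0.12,-0.1],"yaw": 5.3},
])

```text
time_s: 2.52
tcp_pos: [0.5142, 0.2765, 0.1499]
eef_rot: [-179.9, -0.1, -16.1]
contact_force: [0.6, -0.1, -0.2]
gripper_width: 0.0872
gripper_force: 0.0
```

Emit:
apply_moves([
  {"dp": [0,0,-0.025],"yaw": 0},
  {"dp": [0,0,-0.05],"yaw": 0},
  {"dp": [0,0,-0.075],"yaw": 0},
  {"dp": [0,0,-0.095],"yaw": 0},
  {"dp": [0,0,-0.105],"yaw": 0},
  {"dp": [0,0,-0.105],"yaw": 0},
  {"dp": [0,0,-0.105],"yaw": 0},
])

```text
time_s: 3.1
tcp_pos: [0.5143, 0.2767, 0.0449]
eef_rot: [-179.9, -0.1, -16.2]
contact_force: [-0.5, -0.2, 0.7]
gripper_width: 0.0876
gripper_force: 0.0
```

Emit:
apply_moves([
  {"dp": [0,0,0],"yaw": 0},
  {"dp": [0,0,0],"yaw": 0},
  {"dp": [0,0,0],"yaw": 0},
  {"dp": [0,0,0],"yaw": 0},
  {"dp": [0,0,0],"yaw": 0},
  {"dp": [0,0,0],"yaw": 0},
  {"dp": [0,0,0],"yaw": 0},
  {"dp": [0,0,0],"yaw": 0},
  {"dp": [0,0,0],"yaw": 0},
  {"dp": [0,0,0],"yaw": 0},
  {"dp": [0,0,0],"yaw": 0},
  {"dp": [0,0,0],"yaw": 0},
], grip=1, squeeze=15)

```text
time_s: 4.1
tcp_pos: [0.5136, 0.2763, 0.0438]
eef_rot: [-180.0, -0.0, -16.2]
contact_force: [-0.6, 0.2, 4.8]
gripper_width: 0.0498
gripper_force: 15.0
```

Emit:
apply_moves([
  {"dp": [0,0,0.02],"yaw": 0},
  {"dp": [0,0,0.05],"yaw": 0},
  {"dp": [0,0,0.085],"yaw": 0},
  {"dp": [0,0,0.11],"yaw": 0},
  {"dp": [0.001,-0.02,0.12],"yaw": 0},
  {"dp": [0.003,-0.05,0.12],"yaw": 0},
  {"dp": [0.005,-0.08,0.12],"yaw": 0},
  {"dp": [0.007,-0.11,0.12],"yaw": 0},
  {"dp": [0.009,-0.14,0.12],"yaw": 0},
  {"dp": [0.01,-0.17,0.12],"yaw": 0},
  {"dp": [0.012,-0.2,0.12],"yaw": 0},
  {"dp": [0.014,-0.23,0.12],"yaw": 0},
  {"dp": [0.016,-0.26,0.12],"yaw": 0},
  {"dp": [0.017,-0.285,0.12],"yaw": 0},
  {"dp": [0.018,-0.302,0.12],"yaw": 0},
  {"dp": [0.018,-0.312,0.12],"yaw": 0},
  {"dp": [0.018,-0.312,0.12],"yaw": 0},
  {"dp": [0.018,-0.312,0.12],"yaw": 0},
  {"dp": [0.018,-0.312,0.12],"yaw": 0},
  {"dp": [0.018,-0.312,0.12],"yaw": 0},
])

```text
time_s: 5.77
tcp_pos: [0.5316, -0.035, 0.1635]
eef_rot: [-180.0, 0.0, -16.1]
contact_force: [-0.9, -0.3, -1.8]
gripper_width: 0.0496
gripper_force: 15.0
```

```bash
python3 - <<'E'
from h import *
s=load('scene')
# refine spindle axis from first pictures: top-cam crop
t=load('top')
cs=t['image'][250:300,315:365,::-1]; 
a=cv2.resize(cs,(400,400),interpolation=cv2.INTER_CUBIC)
b=cv2.resize(s['image'][235:285,335:385,::-1],(400,400),interpolation=cv2.INTER_CUBIC)
c=cap('scene')
d=cv2.resize(c['image'][190:310,300:440,::-1],(800,600)[::1],interpolation=cv2.INTER_CUBIC)
cv2.imwrite('pics/sp.png',np.hstack([a,b])); cv2.imwrite('pics/roll1.png',cv2.resize(d,(700,600)))
print(get_state()['tcp_pos'])
E
```

```text
[ 0.53155714 -0.03496158  0.16350238]
```

View pics/sp.png

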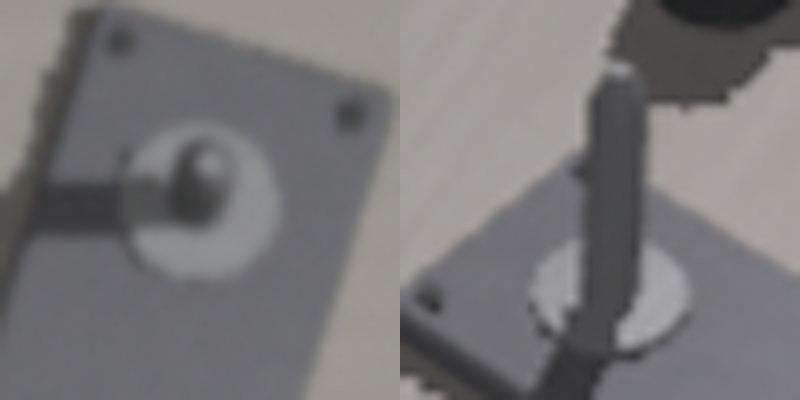

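View pics/roll1.png

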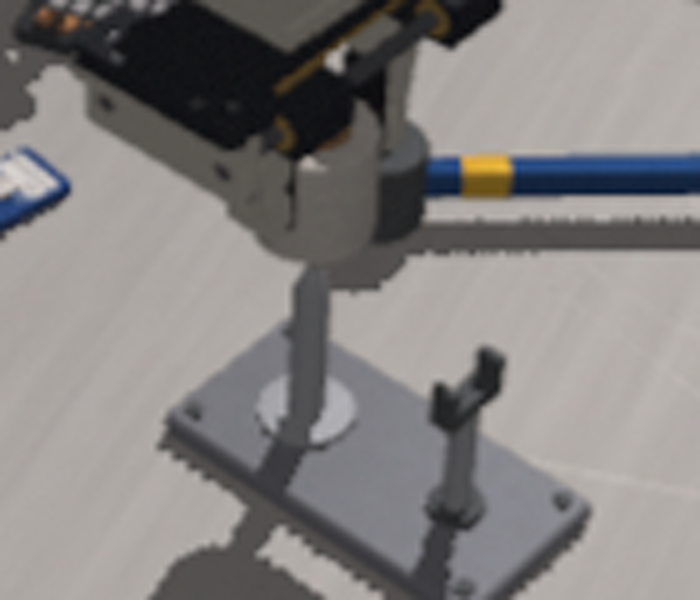

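Top crop: disc centre at ≈(202,200)/8, so pixel (340.2,275.0). Scene crop: tip apex at pixel ≈(362.4,243.4), disc centre ≈(361.2,271.8). The roll sits just above the spindle, with its right edge at crop x≈378 and its bottom at y≈265.

```bash
python3 - <<'E'
from h import *
t=load('top'); s=load('scene')
# pixel centres: resized crop coordinate x -> x/8-0.5 offset
print('top disc',at_z(t,[[339.8,274.5]],.015),'tip',at_z(t,[[315+205/8-.5,250+165/8-.5]],.095))
print('scene disc',at_z(s,[[360.8,271.4]],.015),'tip',at_z(s,[[362,243.3]],.093))
# predicted roll lower rim / right edge if centred on TCP axis
p=get_state()['tcp_pos']; z0=p[2]-.0438
a=np.linspace(0,2*np.pi,200)
K=np.array([[s['fx'],0,s['cx']],[0,s['fy'],s['cy']],[0,0,1]],float)
for z in(z0,z0+.05):
    X=np.c_[p[0]+.025*np.cos(a),p[1]+.025*np.sin(a),0*a+z]
    uv=cv2.projectPoints(X,cv2.Rodrigues(s['R'])[0],s['t'],K,np.array([float(s['k1']),0,0,0]))[0].reshape(-1,2)
    c=((uv+.5)-[300,190])*5; print('rim crop x',c.min(0),c.max(0))
P=cloud(s); m=(abs(P[...,2]-z0-.022)<.02)&(np.hypot(P[...,0]-p[0],P[...,1]-p[1])<.027)&(s['image'].min(2)>120)
q=P[m]; f=lambda w:np.hypot(q[:,0]-w[0],q[:,1]-w[1])-.025
from scipy.optimize import least_squares
w=least_squares(f,p[:2],loss='soft_l1',f_scale=.001); print('roll fit',len(q),w.x,w.cost,'tcp',p)
E
```

```text
top disc [[ 0.53253652 -0.03695092  0.015     ]] tip [[ 0.53153288 -0.0354175   0.095     ]]
scene disc [[ 0.53299604 -0.03698865  0.015     ]] tip [[ 0.53429225 -0.03982097  0.093     ]]
rim crop x [252.6799788  187.39009159] [379.45399122 272.40361651]
rim crop x [255.0960376   90.99842099] [385.87983807 175.49479922]
roll fit 1 [ 0.53267122 -0.03390252] 3.8456571260780944e-17 tcp [ 0.53155714 -0.03496158  0.16350238]
```

Emit:
apply_moves([
  {"dp": [0.001,-0.0015,0],"yaw": 0},
  {"dp": [0.001,-0.0015,-0.01],"yaw": 0},
  {"dp": [0.001,-0.0015,-0.02],"yaw": 0},
  {"dp": [0.001,-0.0015,-0.026],"yaw": 0},
  {"dp": [0.001,-0.0015,-0.032],"yaw": 0},
  {"dp": [0.001,-0.0015,-0.038],"yaw": 0},
  {"dp": [0.001,-0.0015,-0.045],"yaw": 0},
  {"dp": [0.001,-0.0015,-0.045],"yaw": 0},
  {"dp": [0.001,-0.0015,-0.045],"yaw": 0},
  {"dp": [0.001,-0.0015,-0.045],"yaw": 0},
])

```text
time_s: 6.65
tcp_pos: [0.5327, -0.0373, 0.1187]
eef_rot: [-180.0, -0.0, -16.2]
contact_force: [0.2, -0.1, -1.6]
gripper_width: 0.0497
gripper_force: 15.0
```

Emit:
apply_moves([
  {"dp": [0,0,-0.01],"yaw": 0},
  {"dp": [0,0,-0.02],"yaw": 0},
  {"dp": [0,0,-0.03],"yaw": 0},
  {"dp": [0,0,-0.04],"yaw": 0},
  {"dp": [0,0,-0.05],"yaw": 0},
  {"dp": [0,0,-0.055],"yaw": 0},
  {"dp": [0,0,-0.058],"yaw": 0},
  {"dp": [0,0,-0.0595],"yaw": 0},
  {"dp": [0,0,-0.0595],"yaw": 0},
  {"dp": [0,0,-0.0595],"yaw": 0},
  {"dp": [0,0,-0.0595],"yaw": 0},
])

```text
time_s: 7.57
tcp_pos: [0.5329, -0.0372, 0.0593]
eef_rot: [-180.0, -0.0, -16.2]
contact_force: [-0.4, -0.4, -2.3]
gripper_width: 0.0499
gripper_force: 15.0
```

Emit:
apply_moves([
  {"dp": [0,0,0],"yaw": 0},
  {"dp": [0,0,0],"yaw": 0},
  {"dp": [0,0,0],"yaw": 0},
  {"dp": [0,0,0],"yaw": 0},
  {"dp": [0,0,0],"yaw": 0},
  {"dp": [0,0,0],"yaw": 0},
  {"dp": [0,0,0],"yaw": 0},
  {"dp": [0,0,0],"yaw": 0},
  {"dp": [0,0,0],"yaw": 0},
  {"dp": [0,0,0],"yaw": 0},
  {"dp": [0,0,0],"yaw": 0},
], grip=-1)

```text
time_s: 8.48
tcp_pos: [0.5325, -0.0373, 0.0591]
eef_rot: [180.0, 0.0, -16.2]
contact_force: [0.9, 0.1, -0.7]
gripper_width: 0.0877
gripper_force: 0.0
```

Emit:
apply_moves([
  {"dp": [0,0,0.01],"yaw": 0},
  {"dp": [0,0,0.03],"yaw": 0},
  {"dp": [0,0,0.06],"yaw": 0},
  {"dp": [0,0,0.09],"yaw": 0},
  {"dp": [0,0,0.12],"yaw": 0},
  {"dp": [0,-0.02,0.14],"yaw": -5},
  {"dp": [0,-0.05,0.14],"yaw": -12},
  {"dp": [0,-0.08,0.14],"yaw": -19},
  {"dp": [0,-0.11,0.14],"yaw": -26},
  {"dp": [0,-0.14,0.14],"yaw": -33},
  {"dp": [0,-0.17,0.14],"yaw": -40},
  {"dp": [0,-0.2,0.14],"yaw": -47},
  {"dp": [0,-0.23,0.14],"yaw": -54},
  {"dp": [0,-0.26,0.14],"yaw": -61},
  {"dp": [0,-0.29,0.14],"yaw": -68},
  {"dp": [0,-0.32,0.14],"yaw": -75},
  {"dp": [0,-0.35,0.14],"yaw": -82},
  {"dp": [0,-0.38,0.14],"yaw": -89},
  {"dp": [0,-0.41,0.14],"yaw": -96},
  {"dp": [0,-0.44,0.14],"yaw": -102},
])

```text
time_s: 10.15
tcp_pos: [0.5322, -0.4788, 0.2]
eef_rot: [-180.0, -0.0, -118.5]
contact_force: [0.6, -0.1, 0.0]
gripper_width: 0.0875
gripper_force: 0.0
```

```bash
python3 - <<'E'
from h import *
c=cap('scene'); t=cap('top')
a=cv2.resize(c['image'][200:320,310:480,::-1],(800,565),interpolation=cv2.INTER_CUBIC)[:,:]
cv2.imwrite('pics/after.png',a)
for c in (c,t):
    P=cloud(c); m=(abs(P[...,2]-.062)<.008)&(np.hypot(P[...,0]-.5325,P[...,1]+.037)<.035); q=P[m]
    print(len(q),np.median(q,0),(q.min(0)+q.max(0))/2,np.ptp(q,0))
    X,Y,Z=P[...,0],P[...,1],P[...,2]
    # keeper bar
    I=c['image'].astype(int); b=(I[...,2]>I[...,0]+40)&(Z<.04)&(Z>.012)&(Y<-.15)&(Y>-.3)&(X<.6)&(X>.36)
    y=(I[...,0]>150)&(I[...,2]<80)&(Z<.05)&(Y<-.15)&(Y>-.3)&(X<.6)&(X>.4)
    print('bar',b.sum(),'yellow',y.sum(),np.nanmean(P[y],0))
    k=b&(np.hypot(X-.39,Y+.261)>.03)&(Z>.026)
    vx=cv2.fitLine(P[k][:,:2].astype(np.float32),cv2.DIST_HUBER,0,.001,.001).ravel(); print(vx,np.degrees(np.arctan2(vx[1],vx[0])))
E
```

```text
334 [ 0.53049644 -0.02916315  0.0651537 ] [ 0.53493529 -0.03809683  0.06196902] [0.04833486 0.05365609 0.0157089 ]
bar 273 yellow 0 [nan nan nan]
[ 0.88389206  0.46769094  0.45969152 -0.22346815] 27.884514
401 [ 0.53169021 -0.03645301  0.06384057] [ 0.53233374 -0.0369908   0.06204539] [0.04809328 0.04684669 0.01585741]
bar 411 yellow 0 [nan nan nan]
[ 0.8890391   0.4578313   0.46719527 -0.2219657 ] 27.24725<stdin>:12: RuntimeWarning: Mean of empty slice
```

View pics/after.png

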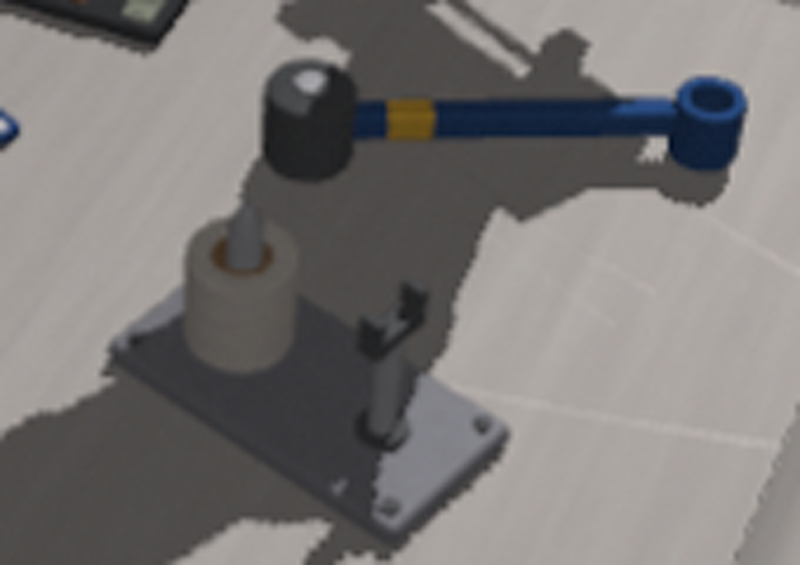

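The roll is fully seated: spindle tip showing, top at about 65 mm, centred. Keeper heading is 27.3°, and the grip point at arm x≈46 mm is (0.5135, -0.199).

Emit:
apply_moves([
  {"dp": [-0.002,0.03,0],"yaw": -5},
  {"dp": [-0.004,0.06,0],"yaw": -12},
  {"dp": [-0.006,0.09,0],"yaw": -19},
  {"dp": [-0.008,0.12,0],"yaw": -26},
  {"dp": [-0.01,0.15,0],"yaw": -32},
  {"dp": [-0.012,0.18,0],"yaw": -34.2},
  {"dp": [-0.014,0.21,0],"yaw": -34.2},
  {"dp": [-0.016,0.24,0],"yaw": -34.2},
  {"dp": [-0.0185,0.265,0],"yaw": -34.2},
  {"dp": [-0.0185,0.278,0],"yaw": -34.2},
  {"dp": [-0.0185,0.28,-0.03],"yaw": -34.2},
  {"dp": [-0.0185,0.28,-0.06],"yaw": -34.2},
  {"dp": [-0.0185,0.28,-0.08],"yaw": -34.2},
  {"dp": [-0.0185,0.28,-0.09],"yaw": -34.2},
  {"dp": [-0.0185,0.28,-0.09],"yaw": -34.2},
  {"dp": [-0.0185,0.28,-0.09],"yaw": -34.2},
])

```text
time_s: 11.58
tcp_pos: [0.5143, -0.1974, 0.1098]
eef_rot: [-180.0, -0.0, -152.3]
contact_force: [0.0, 0.7, 1.2]
gripper_width: 0.0875
gripper_force: 0.0
```

Emit:
apply_moves([
  {"dp": [-0.0005,-0.0015,-0.02],"yaw": -0.4},
  {"dp": [-0.0005,-0.0015,-0.04],"yaw": -0.4},
  {"dp": [-0.0005,-0.0015,-0.06],"yaw": -0.4},
  {"dp": [-0.0005,-0.0015,-0.075],"yaw": -0.4},
  {"dp": [-0.0005,-0.0015,-0.083],"yaw": -0.4},
  {"dp": [-0.0005,-0.0015,-0.083],"yaw": -0.4},
  {"dp": [-0.0005,-0.0015,-0.083],"yaw": -0.4},
])

```text
time_s: 12.17
tcp_pos: [0.5144, -0.199, 0.0271]
eef_rot: [-180.0, 0.0, -152.7]
contact_force: [-0.0, 0.3, 1.0]
gripper_width: 0.0877
gripper_force: 0.0
```

Emit:
apply_moves([
  {"dp": [0,0,0],"yaw": 0},
  {"dp": [0,0,0],"yaw": 0},
  {"dp": [0,0,0],"yaw": 0},
  {"dp": [0,0,0],"yaw": 0},
  {"dp": [0,0,0],"yaw": 0},
  {"dp": [0,0,0],"yaw": 0},
  {"dp": [0,0,0],"yaw": 0},
  {"dp": [0,0,0],"yaw": 0},
  {"dp": [0,0,0],"yaw": 0},
  {"dp": [0,0,0],"yaw": 0},
  {"dp": [0,0,0],"yaw": 0},
  {"dp": [0,0,0],"yaw": 0},
  {"dp": [0,0,0],"yaw": 0},
  {"dp": [0,0,0],"yaw": 0},
  {"dp": [0,0,0],"yaw": 0},
  {"dp": [0,0,0],"yaw": 0},
], grip=1, squeeze=40)

```text
time_s: 13.5
tcp_pos: [0.5138, -0.1989, 0.0261]
eef_rot: [-180.0, 0.0, -152.8]
contact_force: [0.6, -1.8, -1.5]
gripper_width: 0.0135
gripper_force: 40.0
```

Emit:
apply_moves([
  {"dp": [0,0,0.003],"yaw": 0},
  {"dp": [0,0,0.008],"yaw": 0},
  {"dp": [0,0,0.014],"yaw": 0},
  {"dp": [0,0,0.021],"yaw": 0},
  {"dp": [0,0,0.029],"yaw": 0},
  {"dp": [0,0,0.038],"yaw": 0},
  {"dp": [0,0,0.047],"yaw": 0},
  {"dp": [0,0,0.054],"yaw": 0},
  {"dp": [0,0,0.058],"yaw": 0},
  {"dp": [0,0,0.06],"yaw": 0},
  {"dp": [0,0,0.06],"yaw": 0},
  {"dp": [0,0,0.06],"yaw": 0},
  {"dp": [0,0,0.06],"yaw": 0},
  {"dp": [0,0,0.06],"yaw": 0},
])

```text
time_s: 14.67
tcp_pos: [0.5132, -0.1988, 0.0855]
eef_rot: [180.0, -0.0, -152.8]
contact_force: [-0.1, -0.3, -6.3]
gripper_width: 0.0137
gripper_force: 40.0
```

```bash
python3 - <<'E'
from h import *
s=get_state(); print(s['tcp_pos'],s['contact_force'],s['moment'])
c=cap('scene'); P=cloud(c); I=c['image'].astype(int)
cv2.imwrite('pics/lift.png',cv2.resize(c['image'][160:310,330:500,::-1],(680,600),interpolation=cv2.INTER_CUBIC))
X,Y,Z=P[...,0],P[...,1],P[...,2]
e=(np.hypot(X-.39,Y+.262)<.025)&(Z>.03); print('eye z',e.sum(),np.nanpercentile(Z[e],[5,50,97]))
w=(np.hypot(X-.56,Y+.175)<.025)&(Z>.03); print('weight z',w.sum(),np.nanpercentile(Z[w],[5,50,97]))
E
```

```text
[ 0.5131865  -0.19879732  0.08554036] [-0.0527619  -0.25116959 -6.34837473] [-0.00383748  0.04522965 -0.02379975]
eye z 325 [0.06476874 0.08586625 0.0963734 ]
weight z 884 [0.0697854  0.10542949 0.50475468]
```

View pics/lift.png

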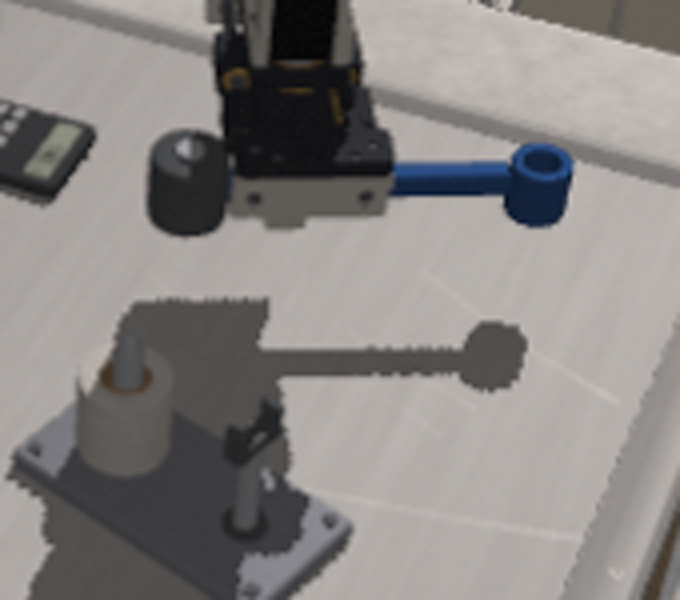

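The arm is held level: eye top at about 96 mm, weight top at about 107 mm. Next I lift it higher, turn it and carry it over the stand.

Emit:
apply_moves([
  {"dp": [0,0,0.01],"yaw": 0},
  {"dp": [0,0,0.03],"yaw": 0},
  {"dp": [0,0,0.05],"yaw": 0},
  {"dp": [0,0,0.07],"yaw": 0},
  {"dp": [0,0,0.082],"yaw": 1},
  {"dp": [-0.002,0.004,0.09],"yaw": 4},
  {"dp": [-0.006,0.01,0.09],"yaw": 8},
  {"dp": [-0.01,0.017,0.09],"yaw": 13},
  {"dp": [-0.015,0.025,0.09],"yaw": 18},
  {"dp": [-0.019,0.033,0.09],"yaw": 23},
  {"dp": [-0.024,0.042,0.09],"yaw": 28},
  {"dp": [-0.028,0.05,0.09],"yaw": 33},
  {"dp": [-0.033,0.058,0.09],"yaw": 38},
  {"dp": [-0.037,0.066,0.09],"yaw": 43},
  {"dp": [-0.042,0.074,0.09],"yaw": 48},
  {"dp": [-0.046,0.082,0.09],"yaw": 53},
  {"dp": [-0.051,0.09,0.09],"yaw": 58},
  {"dp": [-0.055,0.098,0.09],"yaw": 63},
  {"dp": [-0.059,0.105,0.09],"yaw": 67},
  {"dp": [-0.061,0.109,0.09],"yaw": 69},
])

```text
time_s: 16.38
tcp_pos: [0.452, -0.0893, 0.1767]
eef_rot: [-180.0, 0.0, -83.5]
contact_force: [-0.5, 0.5, -6.1]
gripper_width: 0.0137
gripper_force: 40.0
```

Emit:
apply_moves([
  {"dp": [-0.002,0.004,0],"yaw": 3},
  {"dp": [-0.006,0.01,0],"yaw": 8},
  {"dp": [-0.01,0.018,0],"yaw": 13},
  {"dp": [-0.014,0.026,0],"yaw": 18},
  {"dp": [-0.018,0.034,0],"yaw": 23},
  {"dp": [-0.022,0.041,0],"yaw": 28},
  {"dp": [-0.026,0.048,0],"yaw": 33},
  {"dp": [-0.03,0.055,0],"yaw": 38},
  {"dp": [-0.034,0.062,0],"yaw": 43},
  {"dp": [-0.038,0.069,0],"yaw": 48},
  {"dp": [-0.042,0.076,0],"yaw": 53},
  {"dp": [-0.046,0.083,0],"yaw": 58},
  {"dp": [-0.05,0.088,0],"yaw": 62},
  {"dp": [-0.053,0.091,0],"yaw": 65.5},
  {"dp": [-0.053,0.092,0],"yaw": 67.6},
  {"dp": [-0.053,0.092,0],"yaw": 67.6},
  {"dp": [-0.053,0.092,0],"yaw": 67.6},
  {"dp": [-0.053,0.092,0],"yaw": 67.6},
])

```text
time_s: 17.88
tcp_pos: [0.3996, 0.0021, 0.1763]
eef_rot: [-180.0, -0.0, -16.3]
contact_force: [0.5, -0.7, -5.1]
gripper_width: 0.0131
gripper_force: 40.0
```

```bash
cat > m.py <<'E'
from h import *
s=get_state(); print(s['tcp_pos'],s['eef_rot'],s['contact_force'],s['gripper_force'])
for n in('scene','top'):
    c=cap(n); P=cloud(c); I=c['image'].astype(int); X,Y,Z=P[...,0],P[...,1],P[...,2]
    b=(I[...,2]>I[...,0]+40)&(Z>.11)&(Z<.22)&(abs(X-.5)<.1)&(abs(Y)<.12)
    print(n,b.sum())
    if b.sum()>20:
        e=b&(np.hypot(X-.5325,Y+.037)<.035); q=P[e]
        zt=np.percentile(q[:,2],95); k=e&(Z>zt-.006); r_=P[k]; print(' eye top z',zt,'mid',(r_[:,:2].min(0)+r_[:,:2].max(0))/2,np.ptp(r_[:,:2],axis=0))
        l=b&~e&(np.hypot(X-.5325,Y+.037)>.03)
        if l.sum()>10:
            v=cv2.fitLine(P[l][:,:2].astype(np.float32),cv2.DIST_HUBER,0,.001,.001).ravel(); print(' bar',l.sum(),np.degrees(np.arctan2(v[1],v[0])),v[2:])
c=load('scene'); cv2.imwrite('pics/%s.png'%__import__('sys').argv[1],cv2.resize(c['image'][170:320,310:480,::-1],(680,600),interpolation=cv2.INTER_CUBIC))
E
python3 m.py over1
```

```text
[0.39963727 0.00208382 0.17630597] [-1.79988305e+02 -1.59962068e-02 -1.62652968e+01] [ 0.50399855 -0.73950507 -5.05094326] 39.99806106090546
scene 370
 eye top z 0.186098636573156 mid [ 0.52385619 -0.03592533] [0.04986659 0.03268711]
 bar 17 68.08583 [ 0.49718842 -0.02495414]
top 298
 eye top z 0.18597771330526278 mid [ 0.52364348 -0.03722883] [0.05004945 0.03124918]
 bar 66 6.2522383 [ 0.48953438 -0.02504047]
```

View pics/over1.png

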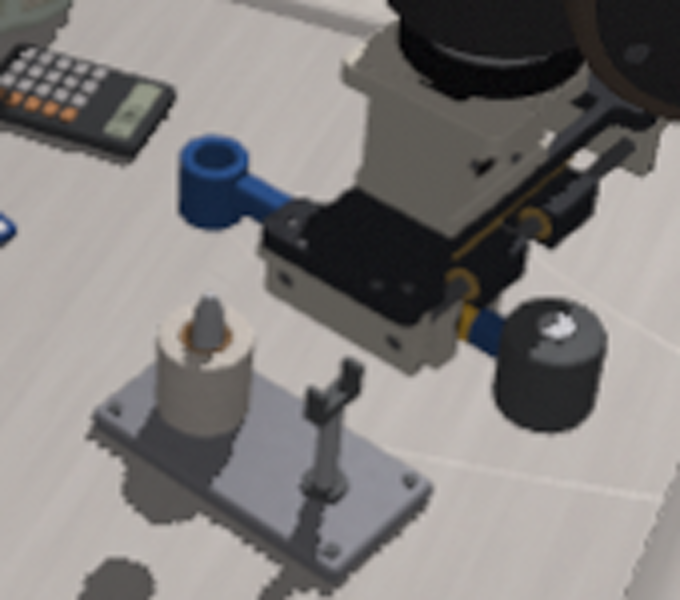

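The eye looks well centred, with its rim's mid at crop (216,155), and is about 57 mm above the tip. I lower it by 27 mm and check again.

Emit:
apply_moves([
  {"dp": [0,0,-0.004],"yaw": 0},
  {"dp": [0,0,-0.01],"yaw": 0},
  {"dp": [0,0,-0.016],"yaw": 0},
  {"dp": [0,0,-0.022],"yaw": 0},
  {"dp": [0,0,-0.026],"yaw": 0},
  {"dp": [0,0,-0.027],"yaw": 0},
  {"dp": [0,0,-0.027],"yaw": 0},
  {"dp": [0,0,-0.027],"yaw": 0},
  {"dp": [0,0,-0.027],"yaw": 0},
  {"dp": [0,0,-0.027],"yaw": 0},
  {"dp": [0,0,-0.027],"yaw": 0},
  {"dp": [0,0,-0.027],"yaw": 0},
])

```text
time_s: 18.98
tcp_pos: [0.3996, 0.0022, 0.1492]
eef_rot: [-180.0, -0.0, -16.2]
contact_force: [0.1, -0.1, -4.9]
gripper_width: 0.0137
gripper_force: 40.0
```

```bash
python3 -c "
from h import *
print(at_z(load('scene'),[[363.5,208.2]],.186))"; python3 m.py over2; python3 - <<'E'
from h import *
c=load('scene');P=cloud(c);X,Y,Z=P[...,0],P[...,1],P[...,2]
I=c['image']
w=(np.hypot(X-.349,Y-.016)<.024)&(Z<.2)&(Z>.1);print('weight',w.sum(),np.percentile(Z[w],95),(P[w].min(0)+P[w].max(0))/2, get_state()['qd'].round(2))
E
```

```text
[[ 0.53371575 -0.03801356  0.186     ]]
[0.39962779 0.00221917 0.14923906] [-1.79981757e+02 -1.83535045e-02 -1.61649640e+01] [ 0.05586269 -0.05799798 -4.88931667] 39.99808430671692
scene 379
 eye top z 0.15929847263929453 mid [ 0.52366893 -0.03537221] [0.05025499 0.03397962]
 bar 24 62.65574 [ 0.49613178 -0.0242395 ]
top 287
 eye top z 0.15919535827573886 mid [ 0.5241767  -0.03706299] [0.04934889 0.03001211]
 bar 68 -7.69189 [ 0.49052924 -0.02425671]
weight 761 0.17086969718970949 [0.34988932 0.01663904 0.16174406] [-0.06  0.12 -0.04 -0.01 -0.08  0.02]
```

View pics/over2.png

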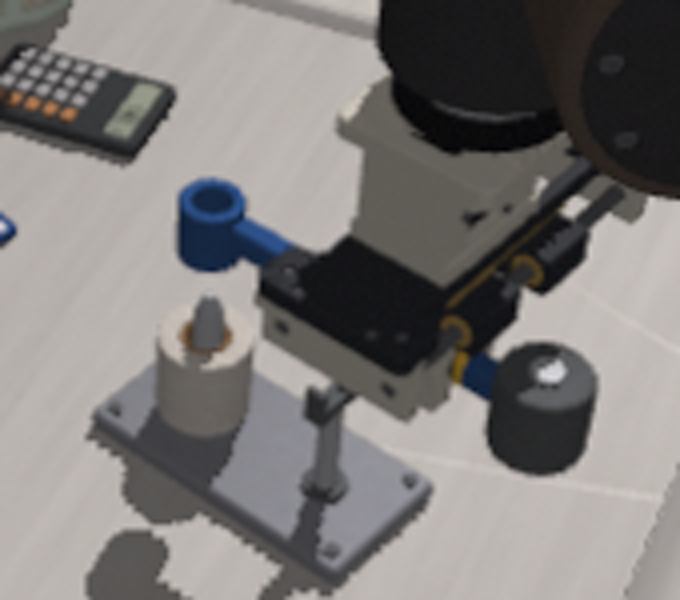

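The picture shows the eye directly above the spindle, about 30 mm clear. The arm is level and its heading is 163.6° against the stand's 163.9°. Handing the job in.

```bash
python3 -c "
from plant import r
print(r.close_job())"
```

```text
the job is handed in; nothing more can be done
None
```

I handed the job in with the label roll fully down on the spindle and the keeper arm held level by its balance point, its eye centred about 3 cm above the spindle tip; the hand-in reported no verdict.

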